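# Find the tired spring mount and tag it

### The arm

A 7-joint arm with a two-finger parallel gripper is mounted at the origin on the work surface. World frame = base frame: x ahead of the robot, y to its left, z up, the work surface at z = 0. Lengths are in m, angles in rad, forces in N, time in s.
With the tool pointing down it reaches from about 0.425 to 0.875 m from the base axis. Payload 4.7 kg.
Tool frame: the origin (TCP) lies on the centre line of the jaws, within the pads' length; the fingertips stand ahead of it and the grasp point (between the pads) lies 8 mm behind it (ctrl.finger_overhang is the x of the fingertips in the tool frame, in m); x points along the fingers, z is the direction in which the jaws open and shut, and the axes are right-handed (so a half turn about x gives the same grasp; the last joint's range is limited). The gripper opens to 87 mm and grips with 3 to 60 N. Pads are 19 mm wide; open, the fingers measure 117 mm over their backs; the gripper's body (75 mm by 190 mm) begins 51 mm behind the grasp point.
Start: joints at [-1.202, 0.321, -0.07, 1.45, 0.023, 1.371, -0.057], TCP at [0.226, 0.61, 0.234] pointing down, gripper open.
Joint ranges: [-2.86, 2.86], [-0.3, 2.09], [-1.38, 1.24], [0.06, 2.45], [-1.56, 4.7], [0.09, 2.05], [-2.69, 2.69]. Speed limits (rad/s): [2.57, 2.57, 3.14, 3.14, 3.14, 3.14, 3.14].

### API

Orientations are given as a rotation vector (axis times angle).
In Python, from bench import readout, viewer, job, nets, ctrl gives the robot as it stands.
- The arm moves only by the shell command python3 -m creep 'ROWS' [FORCE]. ROWS is JSON, a list of rows, each an object with "linear": the shift along the tool's x, y, z in m, a list of three; "twist": the turn, a rotation vector about the tool's x, y, z in degrees, a list of three; "fingers": the gripper's target within -1 to 1 (shut at 1, half-way at 0, fully open at -1). A call has 1 to 8 rows; each row is the pose to reach, as a shift and turn from the pose commanded when the call began, along the tool's axes at that moment; what a row does not reach only later rows make up. A row lasts 1/12 s, in which the tool goes at most 41.7 mm and 7.16 degrees, less where a joint would pass 70% of its speed; a pose out of reach is approached as far as the arm can. A call with a gripper value outside its range is refused whole. The fingers move at their own pace and stop on an object; FORCE is the grip in N (left out, the last holds). Time passes only in rows, so rows that repeat a pose let the fingers close. It gives the time, the measured TCP pose, the force and the opening at its end, in the units of the state.
- readout.get_state(): the state, without advancing time (a new reading comes with each control period).
- viewer.get_image(name): name is "scene" or "top" or "wrist"; returns (picture, depth): 420x560x3 uint8, red, green, blue; 420x560 float32, m along the optical axis (not along the pixel's ray), 0 where there is no reading.
- viewer.camera_params(name): a dict with "K" (3x3 intrinsics, pixels), "cam_to_world" (4x4, takes a point from camera to world coordinates). Camera axes: x right, y down, z forward; pixel columns grow to the right and rows downward; lengths in m; the calibration is good to about 2 mm. A picture is of the moment at which its call begins: read the wrist's pose just before it. camera_params takes no time and is no camera call; for the wrist camera it gives the pose at the moment of the call.
- job.close_job(): hands the job in, once; it reports no verdict.
Trained networks look in the newest picture that a camera, given by its name, has taken for a name from the list of things; names that differ only in an ending like _2 or _b are one class to them, and where a whole thing is asked for, a point or a joint stands for the part that bears it (a point fixed in the world has none). Each returns a list of dicts, best first, with "conf" (0 to 1); they miss things now and then, are a little off and sometimes report something else, mostly with a low value. They report only what shows in the picture. A call takes as long as a camera call.
- nets.boxes_of(camera, label): "centre" ([x, y, z] in m, in world coordinates, good to about 4 mm: the middle of the surface that is visible of it).
- nets.place_of(camera, label): "centre" ([x, y, z] in m, in world coordinates, good to about 4 mm: a listed point, or the origin of a listed thing).
The state is a dict: "time": time; "joint_positions": joint angles; "qd": joint speeds; "joint_torque": joint torques, N m; "position": TCP position; "tool_rot": TCP orientation; "ft_force": force on the tool from outside, world axes, zero at the start; "torque": the same for the moment, N m; "grip_width": opening from 0.0 (shut) to 1.0 (fully open).
Only numpy, scipy, OpenCV 4.12 (cv2) and the standard library are available. Lean on these libraries where they do the work, as an engineer would, in place of code of your own. Each camera call takes 0.05 s, during which the arm holds its last target.

### The job

Three spring mounts from under the laboratory pump stand on a tray for checking. With closed fingertips press down the black pad of each in turn, starting with the one on the robot's left and working to its right, so that each spring clearly gives; then push the tag of the softest mount all the way down. Leave the other two tags up, do not lift or shove the mounts, leave the caps, flasks, jar, bottle and jug alone, and finish clear of everything.

Things in the scene. Friction and masses are not known exactly. Their poses are not given: they have to be found in the camera images.
- left_pad (a point): fixed point: centre of the top of the untouched pad of the mount at the robot's left (+y); 62 mm above the bench; z up, +x points from pad to tag, within 12 degrees of straight away from the robot. Pad: black rubber disc 44 mm across on a spring, sinks at most 14 mm, springs back. All springs start to give at about 0.5 N; 4 N sinks the softest about 14 mm, the others about 7 and 4. Which mount is softest changes
- left_tag (a point): fixed point: centre of the top of that mount's tag when fully up, 66 mm from the pad along +x, 74 mm above the bench; the tag starts 0 to 3 mm lower. Flat aluminium head 20 mm (x) by 36 mm (y); it slides down 20 mm to its stop, 4 mm over its grey block, takes about 3 N and stays where left. The mount (base 130 x 64 x 10 mm, 1.2 kg) is loose on a fixed tray; all three look alike
- middle_pad (a point): fixed point: centre of the top of the untouched pad of the mount at the middle; 62 mm above the bench; z up, +x points from pad to tag, within 12 degrees of straight away from the robot. Pad: black rubber disc 44 mm across on a spring, sinks at most 14 mm, springs back. All springs start to give at about 0.5 N; 4 N sinks the softest about 14 mm, the others about 7 and 4. Which mount is softest changes
- middle_tag (a point): fixed point: centre of the top of that mount's tag when fully up, 66 mm from the pad along +x, 74 mm above the bench; the tag starts 0 to 3 mm lower. Flat aluminium head 20 mm (x) by 36 mm (y); it slides down 20 mm to its stop, 4 mm over its grey block, takes about 3 N and stays where left. The mount (base 130 x 64 x 10 mm, 1.2 kg) is loose on a fixed tray; all three look alike
- right_pad (a point): fixed point: centre of the top of the untouched pad of the mount at the robot's right (-y); 62 mm above the bench; z up, +x points from pad to tag, within 12 degrees of straight away from the robot. Pad: black rubber disc 44 mm across on a spring, sinks at most 14 mm, springs back. All springs start to give at about 0.5 N; 4 N sinks the softest about 14 mm, the others about 7 and 4. Which mount is softest changes
- right_tag (a point): fixed point: centre of the top of that mount's tag when fully up, 66 mm from the pad along +x, 74 mm above the bench; the tag starts 0 to 3 mm lower. Flat aluminium head 20 mm (x) by 36 mm (y); it slides down 20 mm to its stop, 4 mm over its grey block, takes about 3 N and stays where left. The mount (base 130 x 64 x 10 mm, 1.2 kg) is loose on a fixed tray; all three look alike
- cap_1: loose bystander: white screw cap standing among the mounts, 30 mm across, 20 mm high; origin at the centre of its underside
- cap_2: loose bystander: another such cap among the mounts; origin at the centre of its underside
- cap_3: loose bystander: a third such cap, beyond the mounts; origin at the centre of its underside
- flask_1: loose bystander: stoppered glass flask, 72 mm across at the foot, 165 mm high; origin at the centre of its underside
- flask_2: loose bystander: second such flask; origin at the centre of its underside
- jar: loose bystander: white jar with lid, 70 mm across, 90 mm high; origin at the centre of its underside
- wash_bottle: loose bystander: white bottle with blue cap, 60 mm across, 150 mm high; origin at the centre of its underside
- jug: loose bystander: large white jug with a handle, 150 mm across, 298 mm high; origin at the centre of its underside

How it is judged:
On the way, in this order (a step that is already met when the one before it is completed fails the run):
1. the left mount's pad is pressed in by over 2 mm (((height (world z) of pad_k_c0 below 0.056 m and horizontal distance between pad_k_c0 and left_pad below 0.05 m) or (height (world z) of pad_m_c0 below 0.056 m and horizontal distance between pad_m_c0 and left_pad below 0.05 m) or (height (world z) of pad_p_c0 below 0.056 m and horizontal distance between pad_p_c0 and left_pad below 0.05 m))), for 0.05 s.
2. then the middle mount's pad is pressed in by over 2 mm (((height (world z) of pad_k_c0 below 0.056 m and horizontal distance between pad_k_c0 and middle_pad below 0.05 m) or (height (world z) of pad_m_c0 below 0.056 m and horizontal distance between pad_m_c0 and middle_pad below 0.05 m) or (height (world z) of pad_p_c0 below 0.056 m and horizontal distance between pad_p_c0 and middle_pad below 0.05 m))), for 0.05 s.
3. then the right mount's pad is pressed in by over 2 mm (((height (world z) of pad_k_c0 below 0.056 m and horizontal distance between pad_k_c0 and right_pad below 0.05 m) or (height (world z) of pad_m_c0 below 0.056 m and horizontal distance between pad_m_c0 and right_pad below 0.05 m) or (height (world z) of pad_p_c0 below 0.056 m and horizontal distance between pad_p_c0 and right_pad below 0.05 m))), for 0.05 s.
4. then the softest mount's tag is pushed down to within 3 mm of its stop (height (world z) of tag_m_c1 below 0.054 m), for 0.1 s.
At the end, for the whole second after the job is handed in: the tag of the softest mount is down to within 3 mm of its stop, the other two are down by under 8 of their 20 mm; all pads have sprung back (within 2 mm); the mounts stand on their tray (height (world z) of tag_m_c1 below 0.054 m and height (world z) of each of tag_k_c1, tag_p_c1 above 0.063 m and height (world z) of each of pad_k_c0, pad_m_c0, pad_p_c0 above 0.056 m and height (world z) of each of mount_k_c0, mount_m_c0, mount_p_c0 below 0.019 m); the robot touches nothing.
It fails at once if the tag of a mount that is not the softest is pushed down by over 8 mm (height (world z) of any of tag_k_c1, tag_p_c1 below 0.063 m).
It fails at once if a mount is lifted by over 10 mm or shoved by over 30 mm (height (world z) of any of mount_k_c0, mount_m_c0, mount_p_c0 above 0.025 m or distance of any of mount_k_c0, mount_m_c0, mount_p_c0 from where it was at the start of the episode above 0.03 m).
It fails at once if a bystander (cap, flask, jar, bottle, jug) is moved by over 20 mm (distance of any of cap_1, cap_2, cap_3, flask_1, flask_2, jar, wash_bottle, jug from where it was at the start of the episode above 0.02 m).
It also fails if it takes over 48 s, if anything falls off the work surface, if the arm or the gripper's body presses on something with over 40 N, if the wrist force passes 120 N, or if a joint passes its speed limit or range.

## Working session

There is one attempt and no reset: what is moved stays moved. The work goes in short steps, Python scripts to look and compute and a shell command to move; the robot and the scene stay as the last step left them, time stands still between calls to the robot, and variables do not carry over. Pictures are saved under pics/ and viewed, and the job is handed in when it is done.

```bash
mkdir -p pics; ls; python3 - <<'E'
from bench import readout, viewer, nets, ctrl
import cv2, numpy as np
s=readout.get_state()
print(s['time'],s['position'],s['tool_rot'],s['ft_force'],s['grip_width'],ctrl.finger_overhang)
for c in ['top','scene']:
    p,d=viewer.get_image(c); cv2.imwrite(f'pics/{c}0.png',p[:,:,::-1])
    for l in ['left_pad','left_tag','cap_1','flask_1','jar','wash_bottle','jug'] if c=='top' else ['left_pad','left_tag']:
        print(c,l,[(round(r['conf'],2),np.round(r['centre'],3).tolist()) for r in nets.place_of(c,l)])
E
```

```text
pics
0.0 [0.22566737 0.60898951 0.23246591] [-0.94520167  1.35796754  0.94325408] [-0.10292303 -0.31458552  0.35597592] 1.0000867282474522 0.011
top left_pad [(0.56, [0.542, 0.18, 0.063])]
top left_tag [(0.61, [0.607, 0.169, 0.074])]
top cap_1 [(0.52, [0.574, 0.066, 0.011]), (0.52, [0.755, 0.001, 0.0]), (0.42, [0.571, -0.124, 0.008]), (0.15, [0.48, -0.196, 0.058])]
top flask_1 [(0.93, [0.491, -0.435, 0.002]), (0.83, [0.659, -0.42, 0.002])]
top jar [(0.79, [0.58, 0.436, -0.0]), (0.19, [0.658, -0.422, 0.002])]
top wash_bottle [(0.86, [0.76, 0.181, -0.001])]
top jug [(0.8, [0.491, 0.602, 0.003])]
scene left_pad [(0.42, [0.543, 0.174, 0.064])]
scene left_tag [(0.63, [0.49, -0.433, 0.004]), (0.46, [0.609, 0.171, 0.075])]
```

View pics/top0.png

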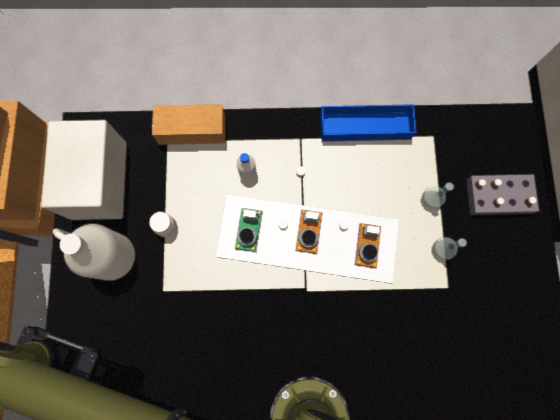

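View pics/scene0.png

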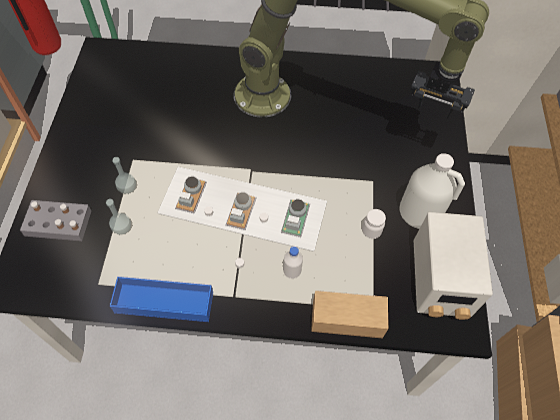

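```bash
cat > h.py <<'E'
from bench import readout, viewer, nets, ctrl
import cv2, numpy as np
from scipy.spatial.transform import Rotation as R
def st():
    s=readout.get_state(); return s
def R0(): return R.from_rotvec(st()['tool_rot'])
E
python3 - <<'E'
from h import *
for l in ['middle_pad','middle_tag','right_pad','right_tag']:
    print(l,[(round(r['conf'],2),np.round(r['centre'],3).tolist()) for r in nets.place_of('top',l)])
print(R0().as_matrix().round(3)); print(st()['time'])
E
```

```text
middle_pad [(0.63, [0.53, -0.014, 0.06])]
middle_tag [(0.45, [0.598, -0.026, 0.073]), (0.19, [0.655, -0.422, 0.002])]
right_pad [(0.47, [0.484, -0.2, 0.057])]
right_tag [(0.47, [0.545, -0.212, 0.076])]
[[ 0.    -0.938  0.347]
 [ 0.     0.347  0.938]
 [-1.    -0.     0.   ]]
0.75
```

```bash
python3 -m creep '[{"linear":[0,-0.02,-0.013],"twist":[0,0,0],"fingers":1},{"linear":[0,-0.05,-0.033],"twist":[0,0,0],"fingers":1},{"linear":[0,-0.08,-0.053],"twist":[0,0,0],"fingers":1},{"linear":[0,-0.11,-0.073],"twist":[-2,0,0],"fingers":1},{"linear":[0,-0.14,-0.093],"twist":[-4,0,0],"fingers":1},{"linear":[0,-0.17,-0.113],"twist":[-6,0,0],"fingers":1},{"linear":[0,-0.20,-0.133],"twist":[-8,0,0],"fingers":1},{"linear":[0,-0.23,-0.153],"twist":[-10.5,0,0],"fingers":1}]' 20
python3 - <<'E'
from h import *
M=R0().as_matrix();print(M.round(3)); s=st();print(s['position'],s['grip_width'],s['ft_force'])
print(M.T@(np.array([.542,.178,.2])-s['position']))
E
```

```text
time: 1.42
position: [0.3892, 0.3846, 0.2339]
tool_rot: [-1.083, 1.284, 1.083]
ft_force: [0.9, -0.3, -0.3]
grip_width: 0.481
[[ 0.    -0.986  0.169]
 [ 0.001  0.169  0.986]
 [-1.    -0.     0.001]]
[0.38919281 0.38460299 0.23386487] 0.4814778751264427 [ 0.90607309 -0.256263   -0.32974515]
[ 0.03380841 -0.18548737 -0.17785693]
```

```bash
python3 -m creep '[{"linear":[0,-0.028,-0.027],"twist":[0,0,0],"fingers":1},{"linear":[0,-0.056,-0.054],"twist":[0,0,0],"fingers":1},{"linear":[0,-0.084,-0.081],"twist":[0,0,0],"fingers":1},{"linear":[0,-0.112,-0.108],"twist":[0,0,0],"fingers":1},{"linear":[0,-0.14,-0.135],"twist":[0,0,0],"fingers":1},{"linear":[0,-0.165,-0.16],"twist":[0,0,0],"fingers":1},{"linear":[0,-0.18,-0.173],"twist":[0,0,0],"fingers":1},{"linear":[0,-0.18,-0.173],"twist":[0,0,0],"fingers":1}]'
python3 - <<'E'
from h import *
p,d=viewer.get_image('wrist'); s=st(); cv2.imwrite('pics/w1.png',p[:,:,::-1])
for l in ['left_pad','left_tag']:
    print(l,[(round(r['conf'],2),np.round(r['centre'],3).tolist()) for r in nets.place_of('wrist',l)])
p,d=viewer.get_image('top');cv2.imwrite('pics/t1.png',cv2.resize(p[180:300,180:420,::-1],None,fx=3,fy=3))
for l in ['left_pad','middle_pad','right_pad','left_tag','middle_tag','right_tag']:
    print(l,[(round(r['conf'],2),np.round(r['centre'],3).tolist()) for r in nets.place_of('top',l)])
print(s['position'],s['tool_rot'],s['ft_force'],s['grip_width'],R0().as_matrix().round(3))
E
```

```text
time: 2.08
position: [0.5393, 0.1787, 0.2339]
tool_rot: [-1.078, 1.289, 1.072]
ft_force: [-0.2, -0.4, -0.8]
grip_width: 0.01
left_pad []
left_tag []
left_pad []
middle_pad [(0.69, [0.53, -0.012, 0.06])]
right_pad [(0.45, [0.481, -0.196, 0.06])]
left_tag [(0.45, [0.577, 0.067, 0.01])]
middle_tag [(0.66, [0.597, -0.024, 0.072])]
right_tag [(0.63, [0.544, -0.211, 0.075])]
[0.53759517 0.18202896 0.23372659] [-1.07850901  1.28761219  1.07695269] [-0.33257889  0.39817611  0.34470131] 0.00270192692953433 [[ 0.    -0.986  0.169]
 [ 0.     0.169  0.986]
 [-1.    -0.     0.   ]]
```

View pics/w1.png

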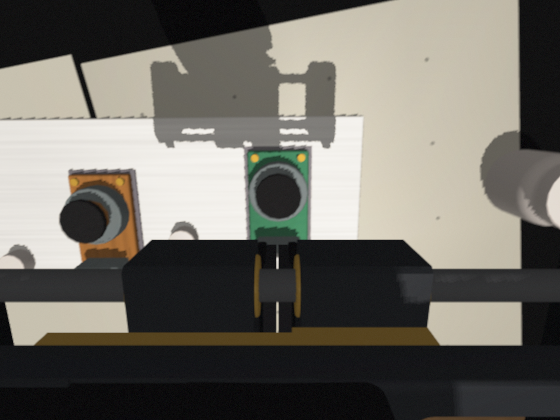

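View pics/t1.png

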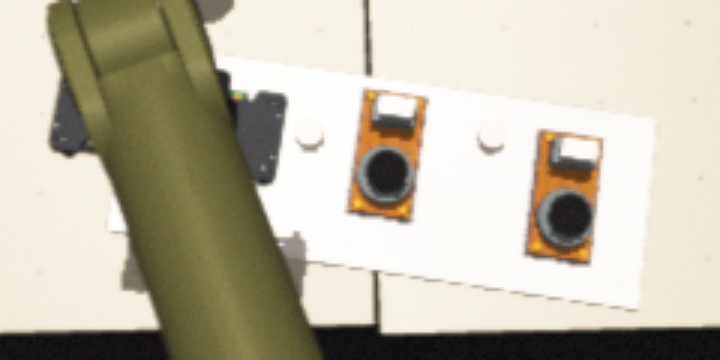

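The wrist picture shows the green left mount with its black pad at about (278,193), and the middle pad at (83,221). The pad's tag is hidden under the fingers. The top crop shows the middle and right mounts with caps between them. Next I measure the pad centres from depth.

```bash
python3 - <<'E'
from h import *
def ptsw(c):
    P=viewer.camera_params(c); p,d=viewer.get_image(c)
    v,u=np.mgrid[:420,:560]; K=P['K']
    X=np.stack([(u-K[0,2])*d/K[0,0],(v-K[1,2])*d/K[1,1],d],-1)@P['cam_to_world'][:3,:3].T+P['cam_to_world'][:3,3]
    return p,d,X
p,d,X=ptsw('wrist')
for (u,v) in [(278,193),(83,221)]:
    sub=X[v-40:v+40,max(0,u-40):u+40].reshape(-1,3); col=p[v-40:v+40,max(0,u-40):u+40].reshape(-1,3)
    m=(abs(sub[:,2]-.062)<.006)&(col.max(1)<45)
    print('wrist',X[v,u],m.sum(),sub[m].mean(0),sub[m].min(0),sub[m].max(0))
p,d,X=ptsw('top')
for (u,v) in [(308.5,238.5),(368.5,252)]:
    u=int(u);v=int(v);sub=X[v-12:v+12,u-12:u+12].reshape(-1,3); col=p[v-12:v+12,u-12:u+12].reshape(-1,3)
    m=(abs(sub[:,2]-.062)<.006)&(col.max(1)<60)
    print('top',X[v,u],m.sum(),sub[m].mean(0),sub[m].min(0),sub[m].max(0))
print(np.mean([st()['position'] for _ in range(5)],0), st()['joint_positions'])
E
```

```text
wrist [0.53238574 0.18738465 0.06312489] 1521 [0.53948381 0.17825408 0.06253288] [0.51920588 0.15751835 0.05699567] [0.56069353 0.19895792 0.06494987]
wrist [ 0.52777586 -0.00149205  0.06275119] 1535 [ 0.53012409 -0.01068787  0.06248831] [ 0.50973848 -0.03325965  0.05606728] [0.5516069  0.00887932 0.06511737]
top [ 0.52584988 -0.01068886  0.05931174] 130 [ 0.52900302 -0.01232216  0.06112146] [ 0.50930511 -0.02917789  0.05616436] [0.5502352  0.00508109 0.06709725]
top [ 0.47851672 -0.19023912  0.06514335] 138 [ 0.48025943 -0.19577656  0.06124535] [ 0.46034419 -0.2160958   0.05619578] [ 0.50025223 -0.17559864  0.06740635]
[0.53601305 0.18540984 0.23364866] [-0.63010074  0.14326189  0.27764253  1.67237328 -0.04038264  1.33137199
  1.05449067]
```

```bash
python3 -m creep '[{"linear":[0.04,0,0],"twist":[0,0,0],"fingers":1},{"linear":[0.08,0,0],"twist":[0,0,0],"fingers":1},{"linear":[0.08,0,0],"twist":[0,0,0],"fingers":1},{"linear":[0.08,0,0],"twist":[0,0,0],"fingers":1}]'
python3 - <<'E'
from h import *
M=R0().as_matrix();s=st();print(M.round(3));print(s['qd'],s['position'],s['ft_force'],s['time'])
print(M.T@(np.array([.54,.178,.08])-s['position']))
E
```

```text
time: 3.02
position: [0.5346, 0.1845, 0.1521]
tool_rot: [-1.082, 1.29, 1.084]
ft_force: [-0.5, 1.0, 0.4]
grip_width: 0.004
[[-0.004 -0.985  0.171]
 [-0.002  0.171  0.985]
 [-1.     0.004 -0.003]]
[-0.00090918 -0.03819108  0.00783927 -0.07685937  0.00306438  0.00144806
 -0.00057223] [0.53460269 0.18446742 0.15207863] [-0.525254    0.99531451  0.40976747] 3.0167
[ 0.07206775 -0.00670757 -0.00524729]
```

```bash
python3 -m creep '[{"linear":[0.02,-0.0065,-0.0055],"twist":[0,0,0],"fingers":1},{"linear":[0.045,-0.0065,-0.0055],"twist":[0,0,0],"fingers":1},{"linear":[0.06,-0.0065,-0.0055],"twist":[0,0,0],"fingers":1},{"linear":[0.068,-0.0065,-0.0055],"twist":[0,0,0],"fingers":1},{"linear":[0.07,-0.0065,-0.0055],"twist":[0,0,0],"fingers":1},{"linear":[0.07,-0.0065,-0.0055],"twist":[0,0,0],"fingers":1},{"linear":[0.07,-0.0065,-0.0055],"twist":[0,0,0],"fingers":1}]'
python3 - <<'E'
from h import *
s=st();print(s['qd'].round(3) if hasattr(s['qd'],'round') else s['qd'],s['position'],s['ft_force'],s['joint_torque'])
E
```

```text
time: 3.6
position: [0.5431, 0.179, 0.0856]
tool_rot: [-1.082, 1.282, 1.081]
ft_force: [0.4, -0.1, 0.7]
grip_width: 0.004
[ 0.001 -0.002  0.001  0.003 -0.001 -0.004  0.001] [0.54305872 0.17904226 0.08562497] [ 0.4397865  -0.11030752  0.71624566] [-6.47387817e-03 -4.08329880e+01  2.48509705e+00 -2.70789832e+01
  6.61719343e-03  9.75721003e-02  2.17330935e-04]
```

```bash
cat >> h.py <<'E'
def avg(n=6):
    A=[]
    for i in range(n):
        viewer.get_image('top'); s=st(); A.append(np.r_[s['position'],s['ft_force'],s['torque']])
    A=np.array(A); print('t',s['time'],'pos',A[:,:3].mean(0).round(4),'F',A[:,3:6].mean(0).round(2),'sd',A[:,3:6].std(0).round(2),'possd',A[:,:3].std(0).round(4))
E
python3 -c "
from h import *
avg(5)"
python3 -m creep '[{"linear":[0.006,0,0],"twist":[0,0,0],"fingers":1},{"linear":[0.012,0,0],"twist":[0,0,0],"fingers":1},{"linear":[0.016,0,0],"twist":[0,0,0],"fingers":1},{"linear":[0.019,0,0],"twist":[0,0,0],"fingers":1},{"linear":[0.022,0,0],"twist":[0,0,0],"fingers":1},{"linear":[0.022,0,0],"twist":[0,0,0],"fingers":1},{"linear":[0.022,0,0],"twist":[0,0,0],"fingers":1}]'
python3 -c "
from h import *
avg()"
```

```text
t 3.85 pos [0.5426 0.1788 0.085 ] F [-0.26 -0.07  0.08] sd [0.2  0.76 0.25] possd [0.0003 0.0001 0.0004]
time: 4.43
position: [0.542, 0.1786, 0.062]
tool_rot: [-1.082, 1.285, 1.082]
ft_force: [-1.2, 0.1, 5.9]
grip_width: 0.0
t 4.7333 pos [0.542  0.1786 0.0622] F [-0.67 -0.09  6.1 ] sd [0.37 0.35 0.56] possd [0. 0. 0.]
```

```bash
python3 -m creep '[{"linear":[-0.02,0,0],"twist":[0,0,0],"fingers":1},{"linear":[-0.05,0,0],"twist":[0,0,0],"fingers":1},{"linear":[-0.06,-0.003,-0.03],"twist":[0,0,0],"fingers":1},{"linear":[-0.06,-0.007,-0.065],"twist":[0,0,0],"fingers":1},{"linear":[-0.06,-0.011,-0.1],"twist":[0,0,0],"fingers":1},{"linear":[-0.06,-0.015,-0.135],"twist":[0,0,0],"fingers":1},{"linear":[-0.06,-0.019,-0.17],"twist":[0,0,0],"fingers":1},{"linear":[-0.06,-0.021,-0.189],"twist":[0,0,0],"fingers":1}]'
python3 -m creep '[{"linear":[0,0,0],"twist":[0,0,0],"fingers":1},{"linear":[0,0,0],"twist":[0,0,0],"fingers":1},{"linear":[0,0,0],"twist":[0,0,0],"fingers":1}]'
python3 - <<'E'
from h import *
avg(4);M=R0().as_matrix();s=st();print(M.round(3))
print(M.T@(np.array([.53,-.0115,.062])-s['position']))
for l in ['middle_pad','right_pad','left_pad']:
    print(l,[(round(r['conf'],2),np.round(r['centre'],3).tolist()) for r in nets.place_of('top',l)])
E
```

```text
time: 5.4
position: [0.5289, -0.0165, 0.1211]
tool_rot: [-1.079, 1.29, 1.078]
ft_force: [0.3, 0.4, 0.3]
grip_width: 0.004
time: 5.65
position: [0.5298, -0.0102, 0.1211]
tool_rot: [-1.082, 1.285, 1.084]
ft_force: [0.8, 0.3, 0.4]
grip_width: 0.005
t 5.85 pos [ 0.53   -0.0097  0.1212] F [ 0.02  0.01 -0.06] sd [0.2  0.21 0.1 ] possd [0.0001 0.0001 0.0001]
[[-0.    -0.986  0.168]
 [ 0.     0.168  0.986]
 [-1.     0.     0.   ]]
[ 0.05933947 -0.00021004 -0.00166709]
middle_pad [(0.47, [0.482, -0.198, 0.058]), (0.43, [0.534, -0.014, 0.06]), (0.29, [0.542, 0.179, 0.06])]
right_pad [(0.54, [0.483, -0.199, 0.056])]
left_pad [(0.56, [0.54, 0.182, 0.062])]
```

```bash
python3 -m creep '[{"linear":[0.02,0,-0.0015],"twist":[0,0,0],"fingers":1},{"linear":[0.036,0,-0.0015],"twist":[0,0,0],"fingers":1},{"linear":[0.045,0,-0.0015],"twist":[0,0,0],"fingers":1},{"linear":[0.051,0,-0.0015],"twist":[0,0,0],"fingers":1},{"linear":[0.056,0,-0.0015],"twist":[0,0,0],"fingers":1},{"linear":[0.059,0,-0.0015],"twist":[0,0,0],"fingers":1},{"linear":[0.059,0,-0.0015],"twist":[0,0,0],"fingers":1},{"linear":[0.059,0,-0.0015],"twist":[0,0,0],"fingers":1}]'
python3 -c "
from h import *
avg()"
```

```text
time: 6.67
position: [0.5291, -0.0126, 0.0636]
tool_rot: [-1.081, 1.287, 1.084]
ft_force: [-5.8, 0.3, 8.8]
grip_width: 0.003
t 6.9667 pos [ 0.5291 -0.0126  0.0637] F [-6.33  0.36  9.33] sd [0.25 0.28 0.49] possd [0. 0. 0.]
```

```bash
python3 -m creep '[{"linear":[-0.02,0,0],"twist":[0,0,0],"fingers":1},{"linear":[-0.05,0,0],"twist":[0,0,0],"fingers":1},{"linear":[-0.06,0.003,-0.03],"twist":[0,0,0],"fingers":1},{"linear":[-0.06,0.006,-0.065],"twist":[0,0,0],"fingers":1},{"linear":[-0.06,0.01,-0.1],"twist":[0,0,0],"fingers":1},{"linear":[-0.06,0.013,-0.135],"twist":[0,0,0],"fingers":1},{"linear":[-0.06,0.016,-0.17],"twist":[0,0,0],"fingers":1},{"linear":[-0.06,0.0175,-0.189],"twist":[0,0,0],"fingers":1}]'
python3 -m creep '[{"linear":[0,0,0],"twist":[0,0,0],"fingers":1},{"linear":[0,0,0],"twist":[0,0,0],"fingers":1},{"linear":[0,0,0],"twist":[0,0,0],"fingers":1}]'
python3 - <<'E'
from h import *
avg(4);M=R0().as_matrix();s=st();print(M.round(3))
print(M.T@(np.array([.4805,-.1965,.062])-s['position']))
for l in ['middle_pad','middle_tag','right_tag']:
    print(l,[(round(r['conf'],2),np.round(r['centre'],3).tolist()) for r in nets.place_of('top',l)])
p,d=viewer.get_image('top');cv2.imwrite('pics/t2.png',cv2.resize(p[180:300,180:420,::-1],None,fx=3,fy=3))
E
```

```text
time: 7.63
position: [0.4793, -0.2008, 0.1235]
tool_rot: [-1.081, 1.287, 1.076]
ft_force: [0.1, -0.3, -0.2]
grip_width: 0.008
time: 7.88
position: [0.4811, -0.195, 0.1228]
tool_rot: [-1.083, 1.284, 1.082]
ft_force: [0.5, 0.3, 0.2]
grip_width: 0.004
t 8.0833 pos [ 0.4811 -0.1945  0.1226] F [ 0.44  0.07 -0.24] sd [0.82 0.78 0.23] possd [0.0001 0.0001 0.    ]
[[ 0.    -0.986  0.168]
 [ 0.     0.168  0.986]
 [-1.    -0.     0.   ]]
[ 0.06054548  0.00012991 -0.00189692]
middle_pad [(0.54, [0.53, -0.012, 0.062]), (0.37, [0.494, 0.604, 0.0])]
middle_tag [(0.6, [0.597, -0.027, 0.074])]
right_tag [(0.47, [0.545, -0.209, 0.074])]
```

View pics/t2.png

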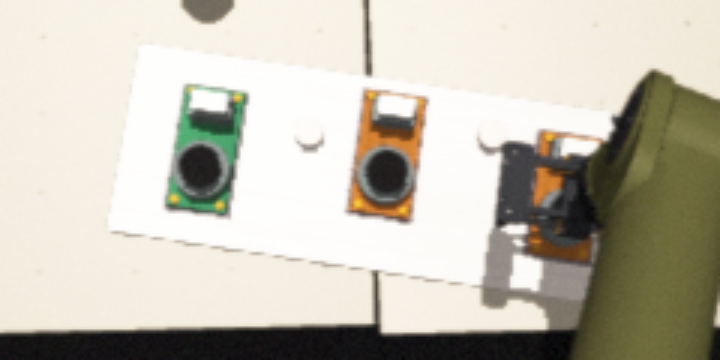

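The left and middle pads are back up and those mounts haven't moved; the gripper is over the right mount. I'll press the right pad.

```bash
python3 -m creep '[{"linear":[0.02,0,-0.002],"twist":[0,0,0],"fingers":1},{"linear":[0.036,0,-0.002],"twist":[0,0,0],"fingers":1},{"linear":[0.045,0,-0.002],"twist":[0,0,0],"fingers":1},{"linear":[0.051,0,-0.002],"twist":[0,0,0],"fingers":1},{"linear":[0.056,0,-0.002],"twist":[0,0,0],"fingers":1},{"linear":[0.06,0,-0.002],"twist":[0,0,0],"fingers":1},{"linear":[0.06,0,-0.002],"twist":[0,0,0],"fingers":1},{"linear":[0.06,0,-0.002],"twist":[0,0,0],"fingers":1}]'
python3 -c "
from h import *
avg()"
```

```text
time: 8.95
position: [0.4801, -0.198, 0.063]
tool_rot: [-1.082, 1.285, 1.082]
ft_force: [-2.5, 0.3, 3.3]
grip_width: 0.006
t 9.25 pos [ 0.4803 -0.1981  0.0631] F [-1.78  1.02  3.24] sd [0.45 0.41 0.49] possd [0.     0.     0.0001]
```

Forces at about 10 mm of press: left 6.1 N, middle 9.3 N, right 3.2 N, so the right mount is softest. Now I lift and move over its tag.

```bash
python3 -m creep '[{"linear":[-0.02,0,0],"twist":[0,0,0],"fingers":1},{"linear":[-0.05,0,0],"twist":[0,0,0],"fingers":1},{"linear":[-0.06,-0.02,0],"twist":[0,0,0],"fingers":1},{"linear":[-0.06,-0.045,-0.001],"twist":[0,0,0],"fingers":1},{"linear":[-0.06,-0.066,-0.0015],"twist":[0,0,0],"fingers":1},{"linear":[-0.06,-0.066,-0.0015],"twist":[0,0,0],"fingers":1},{"linear":[-0.06,-0.066,-0.0015],"twist":[0,0,0],"fingers":1},{"linear":[-0.06,-0.066,-0.0015],"twist":[0,0,0],"fingers":1}]'
python3 - <<'E'
from h import *
avg(4);M=R0().as_matrix();s=st();print(M.round(3))
print(M.T@(np.array([.545,-.2105,.065])-s['position']))
for c in ['top','scene']:
  p,d=viewer.get_image(c)
  for l in ['right_pad','right_tag']:
    print(l,[(round(r['conf'],2),np.round(r['centre'],3).tolist()) for r in nets.place_of(c,l)])
p,d=viewer.get_image('wrist');cv2.imwrite('pics/w3.png',p[:,:,::-1])
E
```

```text
time: 9.92
position: [0.5441, -0.211, 0.122]
tool_rot: [-1.081, 1.287, 1.082]
ft_force: [-0.8, 0.8, 0.1]
grip_width: 0.003
t 10.1167 pos [ 0.5439 -0.2109  0.1223] F [-0.27 -0.09 -0.39] sd [0.27 0.26 0.48] possd [0.0001 0.0001 0.0002]
[[-0.    -0.985  0.171]
 [ 0.     0.171  0.985]
 [-1.     0.     0.   ]]
[ 0.05752535 -0.00088063  0.00044009]
right_pad [(0.54, [0.484, -0.197, 0.059]), (0.49, [0.659, -0.422, -0.0])]
right_tag []
right_pad [(0.61, [0.486, -0.194, 0.058]), (0.51, [0.58, 0.065, 0.009])]
right_tag [(0.65, [0.549, -0.208, 0.077])]
```

View pics/w3.png

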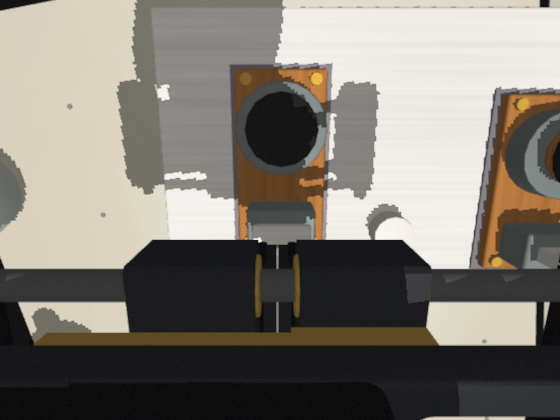

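```bash
python3 -m creep '[{"linear":[0.02,-0.001,0],"twist":[0,0,0],"fingers":1},{"linear":[0.032,-0.001,0],"twist":[0,0,0],"fingers":1},{"linear":[0.038,-0.001,0],"twist":[0,0,0],"fingers":1},{"linear":[0.043,-0.001,0],"twist":[0,0,0],"fingers":1},{"linear":[0.048,-0.001,0],"twist":[0,0,0],"fingers":1},{"linear":[0.053,-0.001,0],"twist":[0,0,0],"fingers":1},{"linear":[0.056,-0.001,0],"twist":[0,0,0],"fingers":1},{"linear":[0.056,-0.001,0],"twist":[0,0,0],"fingers":1}]'
python3 -c "
from h import *
avg(3)"
```

```text
time: 11.13
position: [0.5458, -0.211, 0.0661]
tool_rot: [-1.082, 1.285, 1.082]
ft_force: [-0.0, 0.0, -0.1]
grip_width: 0.006
t 11.2833 pos [ 0.5461 -0.2112  0.0666] F [-0.19  0.28  0.12] sd [0.61 0.48 0.5 ] possd [0.0001 0.     0.0001]
```

```bash
python3 -m creep '[{"linear":[0.001,0,0],"twist":[0,0,0],"fingers":1},{"linear":[0.002,0,0],"twist":[0,0,0],"fingers":1},{"linear":[0.003,0,0],"twist":[0,0,0],"fingers":1},{"linear":[0.003,0,0],"twist":[0,0,0],"fingers":1}]'
python3 -c "
from h import *
avg(3)"
```

```text
time: 11.62
position: [0.5464, -0.2112, 0.0652]
tool_rot: [-1.082, 1.284, 1.081]
ft_force: [-1.9, 1.2, 9.0]
grip_width: 0.004
t 11.7667 pos [ 0.5464 -0.2113  0.0652] F [-3.19  0.87  8.79] sd [0.18 0.5  0.44] possd [0. 0. 0.]
```

```bash
python3 -m creep '[{"linear":[0.001,0,0],"twist":[0,0,0],"fingers":1},{"linear":[0.002,0,0],"twist":[0,0,0],"fingers":1},{"linear":[0.002,0,0],"twist":[0,0,0],"fingers":1}]'
python3 -c "
from h import *
avg(3)"
```

```text
time: 12.02
position: [0.5466, -0.2113, 0.0649]
tool_rot: [-1.082, 1.283, 1.081]
ft_force: [-6.7, 2.9, 19.9]
grip_width: 0.005
t 12.1667 pos [ 0.5466 -0.2113  0.0649] F [-6.35  2.74 19.8 ] sd [0.32 0.54 0.33] possd [0. 0. 0.]
```

The force rises to 20 N with only 0.3 mm of travel, so the tag is at its stop. I'll lift clear and verify.

```bash
python3 -m creep '[{"linear":[-0.02,0,0],"twist":[0,0,0],"fingers":1},{"linear":[-0.05,0,0],"twist":[0,0,0],"fingers":1},{"linear":[-0.09,0,0],"twist":[0,0,0],"fingers":1},{"linear":[-0.13,0.02,0],"twist":[0,0,0],"fingers":1},{"linear":[-0.16,0.045,0],"twist":[0,0,0],"fingers":1},{"linear":[-0.18,0.07,0],"twist":[0,0,0],"fingers":1},{"linear":[-0.18,0.08,0],"twist":[0,0,0],"fingers":1},{"linear":[-0.18,0.08,0],"twist":[0,0,0],"fingers":1}]'
python3 - <<'E'
from h import *
avg(4)
def cloud(c):
    P=viewer.camera_params(c); p,d=viewer.get_image(c)
    v,u=np.mgrid[:420,:560]; K=P['K']
    return p,np.stack([(u-K[0,2])*d/K[0,0],(v-K[1,2])*d/K[1,1],d],-1)@P['cam_to_world'][:3,:3].T+P['cam_to_world'][:3,3]
for c in ['wrist','scene','top']:
    p,X=cloud(c); cv2.imwrite(f'pics/end_{c}.png',p[:,:,::-1])
    for n,q in dict(lt=(.606,.168),mt=(.597,-.025),rt=(.546,-.211),lp=(.541,.179),mp=(.530,-.012),rp=(.481,-.197)).items():
        m=np.hypot(X[...,0]-q[0],X[...,1]-q[1])<.006
        z=X[m][:,2]; print(c,n,m.sum(),np.median(z).round(4) if m.sum() else '')
    for l in ['left_pad','left_tag','cap_1','flask_1','jar','wash_bottle','jug'] if c=='scene' else []:
        print(c,l,[(round(r['conf'],2),np.round(r['centre'],3).tolist()) for r in nets.place_of(c,l)])
E
```

```text
time: 12.83
position: [0.466, -0.1977, 0.2435]
tool_rot: [-1.082, 1.282, 1.079]
ft_force: [0.7, 0.1, -0.5]
grip_width: 0.008
t 13.0333 pos [ 0.4671 -0.1971  0.2413] F [-0.37 -0.36 -0.39] sd [0.22 0.25 0.33] possd [0.0002 0.0001 0.0007]
wrist lt 0 
wrist mt 0 
wrist rt 0 
wrist lp 0 
wrist mp 108 0.0622
wrist rp 115 0.0626
scene lt 18 0.0681
scene mt 14 0.0715
scene rt 6 0.0551
scene lp 8 0.0622
scene mp 8 0.0608
scene rp 39 0.2585
scene left_pad [(0.4, [0.542, 0.177, 0.06])]
scene left_tag [(0.67, [0.607, 0.168, 0.077]), (0.43, [0.548, -0.21, 0.079])]
scene cap_1 [(0.6, [0.579, 0.064, 0.007]), (0.5, [0.756, 0.002, 0.002]), (0.39, [0.573, -0.128, 0.006])]
scene flask_1 [(0.84, [0.654, -0.42, -0.0]), (0.76, [0.493, -0.435, 0.003])]
scene jar [(0.82, [0.584, 0.435, -0.001])]
scene wash_bottle [(0.61, [0.762, 0.175, 0.002])]
scene jug [(0.61, [0.548, -0.209, 0.08]), (0.57, [0.487, 0.61, 0.002]), (0.33, [0.534, -0.014, 0.06]), (0.28, [0.763, 0.176, -0.001])]
top lt 11 0.0716
top mt 9 0.0712
top rt 2 0.0531
top lp 13 0.0599
top mp 11 0.061
top rp 34 0.6366
```

View pics/end_wrist.png

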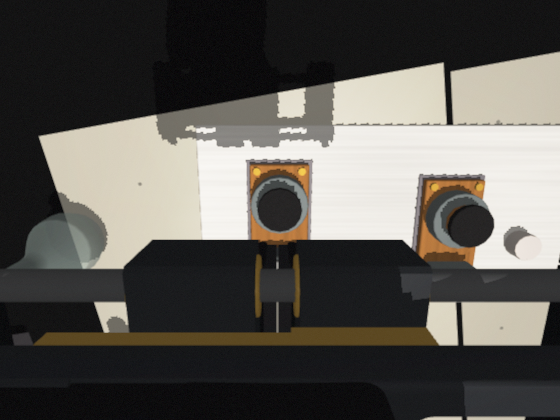

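View pics/end_scene.png

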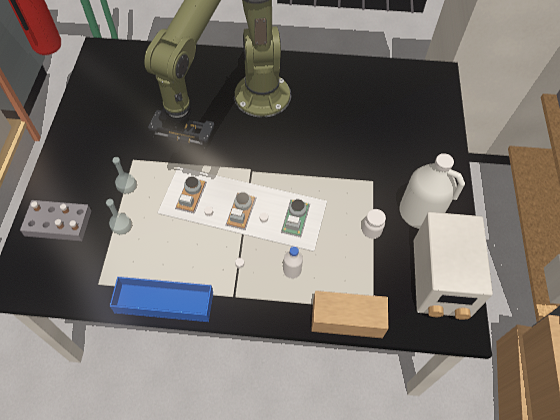

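The pictures show the arm clear of the scene, with the pads up and everything in place. The right tag, near (186,203) in the scene view, sits at about 54 mm. The other two are at about 71 mm.

```bash
python3 -c "
from bench import job
print(job.close_job())"
```

```text
the job is handed in; nothing more can be done
None
```

I pressed the three pads in order (left, middle, right) and pushed down the tag of the right mount, which was the softest. The job is handed in at about 13 s; it gives no verdict, so my own checks are all I have.

- **Softest mount:** at 9 to 11 mm of press the pads pushed back with 6.1 N (left), 9.3 N (middle) and 3.2 N (right). The right mount matches the soft spring, which should give about 3.0 N. The middle reading also had 6.3 N of sideways force, but that mount showed no movement in the pictures afterwards.
- **Right tag:** it reached its stop, with force rising to 20 N over the last 0.3 mm. Its top then measured about 53 to 55 mm, against 54 mm at the stop.
- **Other tags:** the left and middle tags are still up at about 71 to 72 mm. One scene-camera reading put the left tag at 68 mm; that disagrees with the top camera but is still well within the limit.
- **Pads:** all three had sprung back to about 60 to 63 mm. The right pad could only be checked with the wrist camera, because the arm hid it from the other two.
- **Bystanders:** the caps, flasks, jar, bottle and jug were within about 9 mm of where they were first seen, which is about what two network readings can differ by.
- **Arm:** it finished clear, with only sensor noise on the wrist.

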